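# Clamp a branch slice in the bench gauge with the ratchet, then lock it

## Task

A slice of branch lies on the anvil of the bench thickness gauge. Turn the gauge's ratchet cap clockwise (seen from above) until the spindle has come down on the slice and the ratchet clearly slips, an eighth of a turn or more. Then swing the lock lever fully home, in line with the gauge's arm, let go, and leave the other things on the table where they are.

Things in the scene. Friction and masses are not known exactly. Their poses are not given: they have to be found in the camera images.
- gauge: Grey metal bench thickness gauge, fixed. Origin on the table below the vertical spindle axis; x runs along the arm from spindle to column, z up. Base 170 x 100 x 20 mm (x -55 to 115), column at x = 80, arm 45 wide (x -26 to 103), its top at height 120; steel anvil 30 across, top at 50. Above the arm on the spindle axis: a 22 mm wide thimble (height 128 to 148), and on it the ratchet cap
- cap_centre (a point): Centre of the ratchet cap: upright knurled steel cylinder, 30 mm across, 32 tall, centre 165 above the table, top (181) with a black index line; highest part of the gauge. Turns about the vertical, keeps its height. Clockwise from above drives the spindle down 8 mm per turn, at about 0.03 N m; the ratchet slips at 0.05 N m. Turning it back raises the spindle
- thimble (a joint): Angle in rad of the thimble, growing clockwise from above, 0 at the upper stop; starts between 0 and 1.6. The spindle meets the 12 mm slice at about 2.8 rad, and the thimble stops at about 3.1
- ratchet (a joint): Slip in rad of the ratchet cap against the thimble, 0 at the start; grows only while the cap slips clockwise on the stopped thimble, and then with every bit the cap is turned
- spindle: Steel spindle, 14 mm across, pointing down and not rotating; origin at the centre of its lower face, which starts 1.5 to 3.6 mm above the slice. The ratchet limits its force to about 20 N, and it stays put when the cap is released
- slice: The branch slice to be clamped: loose wooden disc with dark bark, 44 mm across, 12 mm thick, lying on the anvil within a few mm of the spindle axis. Origin at the centre of its underside
- lock (a joint): Angle in rad of the lock lever on top of the column: 0 = across the arm, to the gauge's +y side; it grows clockwise from above to 1.57 at its stop, fully home, where the lever points along the gauge's +x, away from the spindle. Starts between 0 and 0.3; it is stiff (about 2 N at the knob) and stays where it is left
- lock_knob (a point): Mid-point of the free part of the lever's upright black knob: 12 mm across; it stands up from the lever plate (top at 132 mm) to 157 mm above the table; this point is at 145 mm, 50 mm from the lever's pivot
- lock_hinge (a point): Point on the vertical pivot axis of the lock lever, on top of the column, 80 mm from the spindle axis along the gauge's +x, 145 mm above the table
- spare_a_centre (a point): Centre of a loose spare branch slice, 52 mm across, 14 mm thick, near the gauge; bystander
- spare_b_centre (a point): Centre of a loose spare branch slice, 38 mm across, 10 mm thick, near the gauge; bystander
- brush_grip (a point): Grip of a brush lying loose beside the gauge; bystander
- branch: Bare forked branch, 280 mm long, lying loose beyond the gauge, under 20 mm high; bystander
- cup: Red plastic cup, 90 mm across, 110 mm tall, origin under its centre; bystander
- bottle: Clear bottle, 64 mm across, 170 mm tall, origin under its centre; bystander
- clay_model: Plywood board 200 x 160 mm with a landscape of hard white clay, 65 mm high, origin under its centre; bystander
There are look-alikes about, which are no part of the job. There is more than one size of the gauge; the one meant has the size given above.

How it is judged:
By the outcome, as a careful person would: the job done as asked, in the order asked, and still so for the second after the job is handed in, with the robot touching nothing.
It also fails if it takes over 64 s, if anything falls off the work surface, if the arm or the gripper's body presses on something with over 40 N, if the wrist force passes 120 N, or if a joint passes its speed limit or range.

## Robot

A 6-joint arm with a two-finger parallel gripper is mounted at the origin on the work surface. World frame = base frame: x ahead of the robot, y to its left, z up, the work surface at z = 0. Lengths are in m, angles in rad, forces in N, time in s.
With the tool pointing down it reaches from about 0.4 to 0.825 m from the base axis. Payload 7 kg.
Tool frame: the origin (TCP) lies on the centre line of the jaws, within the pads' length; the fingertips stand arm.tip_reach ahead of it and the grasp point (between the pads) lies 5 mm behind it (arm.tip_reach is the distance from the TCP to the fingertips, in m); z points along the fingers, y is the line along which they close (so a half turn about z gives the same grasp; the last joint's range is limited). The gripper opens to 88 mm and grips with 3 to 60 N. Pads are 19 mm wide; open, the fingers measure 130 mm over their backs; the gripper's body (78 mm by 193 mm) begins 47 mm behind the grasp point.
Start: joints at [1.442, 0.359, 0.012, 0, -1.224, -0.288], TCP at [0.273, 0.617, 0.241] pointing down, gripper open.
Joint ranges: [-3.07, 3.07], [-1.43, 2.12], [-1.02, 1.25], [-3.03, 1.67], [-3.05, -0], [-3.03, 3.03]. Speed limits (rad/s): [2.39, 2.39, 3.01, 3.14, 3.14, 3.14].

## Interface

Orientations are given as [roll, pitch, yaw] about the fixed x, y, z axes, in that order (R = Rz(yaw) Ry(pitch) Rx(roll)).
In Python, from station import status, optics, order, arm gives the robot as it stands. The module is installed in compiled form; this text tells all that it offers.
- The arm moves only by the shell command python3 -m jog 'ROWS' [FORCE]. ROWS is JSON, a list of rows, each a list of 3 entries, a list of its own where there are three numbers: the gripper command: -1 is shut, 1 is fully open, values between are in proportion, then the shift along the tool's x, y, z in mm, then the turn about the tool's z in rad. A call has 1 to 20 rows; each row is the pose to reach, as a shift and turn from the pose commanded when the call began, along the tool's axes at that moment; what a row does not reach only later rows make up. A row lasts 1/8 s, in which the tool goes at most 62.5 mm and 10.7 degrees, less where a joint would pass 70% of its speed; a pose out of reach is approached as far as the arm can. A call with a gripper value outside its range is refused whole. The fingers move at their own pace and stop on an object; FORCE is the grip in N (left out, the last holds). Time passes only in rows, so rows that repeat a pose let the fingers close. It gives the time, the measured TCP pose, the force, the opening and the grip force at its end, in the units of the state.
- status.get_state(): the state, without advancing time (a new reading comes with each control period).
- optics.grab_frame(name): name is "scene" or "top" or "wrist"; returns a dict with "color" (420x560x3 uint8, red, green, blue), "mtx" (3x3 intrinsics, pixels), "k1" (the pictures are not rectified: a ray, as slopes to the right and down, at radius r is drawn at 1 + k1 r^2 times it, then the intrinsics apply), "cam_to_world" (4x4, takes a point from camera to world coordinates). Camera axes: x right, y down, z forward; pixel columns grow to the right and rows downward; lengths in m; the calibration is good to about 2 mm. A picture is of the moment at which its call begins. There is no depth.
- order.job_done(): hands the job in; it is judged then, once.
The state is a dict: "t": time; "q": joint angles; "qd": joint speeds; "joint_efforts": joint torques, N m; "eef_pos": TCP position; "ee_rot": TCP orientation; "force": force on the tool from outside, world axes, zero at the start; "moment": the same for the moment, N m; "width": finger opening in m; "gripper_force": force on a finger pad.
Only numpy, scipy, OpenCV 4.12 (cv2) and the standard library are available. Lean on these libraries where they do the work, as an engineer would, in place of code of your own. Each camera call takes 0.05 s, during which the arm holds its last target. There are 200 camera calls.

## Working session

There is one attempt and no reset: what is moved stays moved. The work goes in short steps, Python scripts to look and compute and a shell command to move; the robot and the scene stay as the last step left them, time stands still between calls to the robot, and variables do not carry over. Pictures are saved under pics/ and viewed, at most 10 in all, crops included, and the job is handed in when it is done.

```bash
mkdir -p pics; cat > h.py <<'E'
import numpy as np, cv2
from station import status, optics, order, arm
def grab(n,f=None):
    d=optics.grab_frame(n)
    if f: cv2.imwrite('pics/'+f,d['color'][:,:,::-1])
    np.savez('last_'+n+'.npz',**d)
    return d
def load(n): return dict(np.load('last_'+n+'.npz'))
def ray(d,u,v):
    K=d['mtx'];k=float(d['k1']);x=np.array([(u-K[0,2])/K[0,0],(v-K[1,2])/K[1,1]]);y=x.copy()
    for _ in range(20): y=x/(1+k*(y@y))
    T=d['cam_to_world'];return T[:3,3],T[:3,:3]@np.array([y[0],y[1],1])
def onz(d,u,v,z):
    o,r=ray(d,u,v);return o+r*(z-o[2])/r[2]
def proj(d,p):
    T=d['cam_to_world'];c=T[:3,:3].T@(np.array(p)-T[:3,3]);s=c[:2]/c[2];s=s*(1+float(d['k1'])*(s@s))
    K=d['mtx'];return s[0]*K[0,0]+K[0,2],s[1]*K[1,1]+K[1,2]
E
python3 - <<'E'
from h import *
for n in('scene','top'):
    d=grab(n,n+'.png');print(n,d['mtx'].round(1).tolist(),d['k1'],d['cam_to_world'].round(3).tolist())
s=status.get_state();print(s['eef_pos'],s['ee_rot'],s['width'],arm.tip_reach,s['t'])
E
```

```text
scene [[499.2, 0.0, 277.1], [0.0, 499.2, 214.5], [0.0, 0.0, 1.0]] -0.07008361292304323 [[-0.061, 0.687, -0.724, 1.793], [0.998, 0.036, -0.051, 0.086], [-0.009, -0.726, -0.688, 1.287], [0.0, 0.0, 0.0, 1.0]]
top [[452.9, 0.0, 268.0], [0.0, 452.9, 207.3], [0.0, 0.0, 1.0]] 0.032843276916180685 [[-0.029, -0.991, 0.128, 0.396], [-1.0, 0.03, 0.002, 0.005], [-0.006, -0.127, -0.992, 1.342], [0.0, 0.0, 0.0, 1.0]]
[0.27312528 0.61684018 0.23973738] [ 3.14015643e+00 -1.28920744e-04 -4.16868936e-01] 0.087713499515722 0.014 0.1
```

View pics/scene.png

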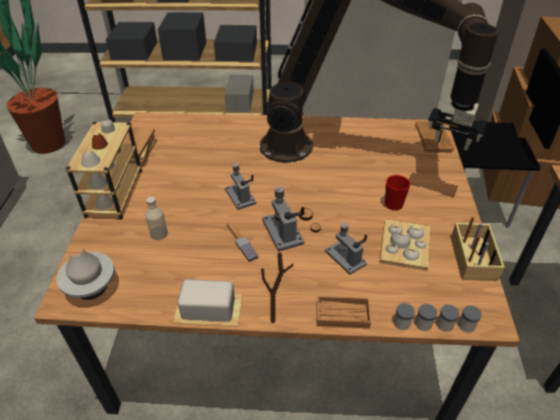

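View pics/top.png

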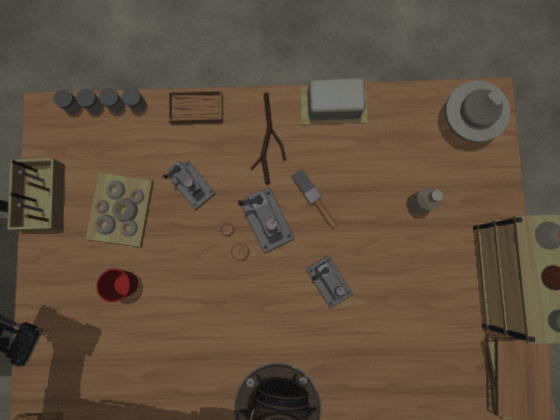

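Three gauges appear in the top view: the large one at (266,220), a small one at (190,185) and another small one at (329,281). The large one fits best because the spares (228,229) and (240,252), the brush and the branch lie around it. I'll check its base size and confirm in a crop.

```bash
python3 - <<'E'
from h import *
d=load('top');c=d['color'][150:310,150:360]
cv2.imwrite('pics/c.png',cv2.resize(c[:,:,::-1],None,fx=3.7,fy=3.7,interpolation=cv2.INTER_CUBIC))
g=d['color'].astype(int);hsv=cv2.cvtColor(d['color'],cv2.COLOR_RGB2HSV)
m=((hsv[:,:,1]<70)&(hsv[:,:,2]>50)).astype(np.uint8)
n,l,s,ce=cv2.connectedComponentsWithStats(m)
for i in range(1,n):
    if s[i,4]>300 and 150<ce[i][0]<360 and 150<ce[i][1]<310:
        pts=np.argwhere(l==i)[:,::-1].astype(np.float32)
        b=cv2.boxPoints(cv2.minAreaRect(pts)); w=np.array([onz(d,*p,0.02)[:2] for p in b])
        print(ce[i].round(),b.round().tolist(),np.linalg.norm(w-np.roll(w,1,0),axis=1).round(3),w.round(3).tolist())
E
```

```text
[191. 184.] [[164.0, 172.0], [184.0, 155.0], [215.0, 193.0], [195.0, 210.0]] [0.148 0.078 0.149 0.077] [[0.681, 0.315], [0.731, 0.255], [0.614, 0.162], [0.566, 0.222]]
[306. 186.] [[290.0, 176.0], [302.0, 168.0], [322.0, 197.0], [310.0, 205.0]] [0.105 0.043 0.105 0.043] [[0.658, -0.06], [0.682, -0.096], [0.594, -0.153], [0.57, -0.117]]
[267. 220.] [[238.0, 200.0], [269.0, 185.0], [295.0, 238.0], [264.0, 253.0]] [0.174 0.1   0.174 0.099] [[0.591, 0.095], [0.632, 0.003], [0.473, -0.067], [0.432, 0.023]]
[330. 282.] [[305.0, 269.0], [328.0, 254.0], [353.0, 294.0], [330.0, 308.0]] [0.131 0.078 0.132 0.077] [[0.385, -0.095], [0.424, -0.163], [0.309, -0.228], [0.271, -0.16]]
```

View pics/c.png

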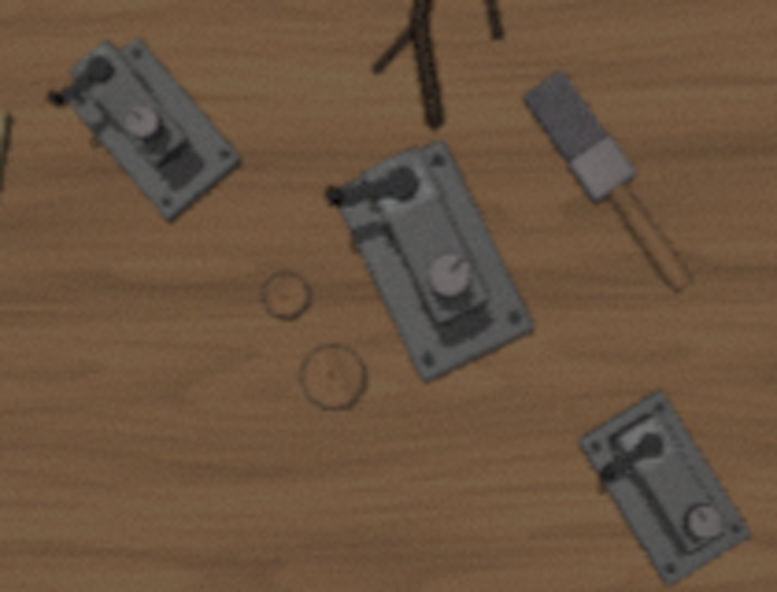

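The crop shows the gauge at (430,270) with its cap at crop (451,274), hinge at (404,183) and knob at (335,195). Its base measures 174 x 100 mm, against 148 x 78 and 131 x 78 for the others, so this is the one meant.

```bash
cat >> h.py <<'E'
def shift(p,q=None):
    from scipy.spatial.transform import Rotation as R
    s=status.get_state();M=R.from_euler('xyz',s['ee_rot']).as_matrix()
    return ((M.T@(np.array(p)-s['eef_pos']))*1000).round(1)
E
python3 - <<'E'
from h import *
d=load('top');f=lambda u,v,z:onz(d,u/3.7+150-.3,v/3.7+150-.3,z).round(4)
c=f(451,274,.181);h=f(404,183,.14);k=f(335,195,.157);print(c,h,k,np.linalg.norm((c-h)[:2]),np.linalg.norm((k-h)[:2]),np.arctan2(*(h-c)[1::-1]))
d=load('scene');print(proj(d,c))
print(shift([c[0],c[1],.30]))
E
```

```text
[ 0.5029 -0.0007  0.181 ] [0.5739 0.0312 0.14  ] [0.5642 0.0803 0.157 ] 0.07783707342905431 0.050048976013501 0.4222681374353736
(np.float64(277.7961841124147), np.float64(189.28583543888433))
[460.1 471.7 -59.5]
```

The cap–hinge distance is 77.8 mm (80 given), the knob–hinge distance 50 mm and the yaw 0.42, all consistent. I'll go above the cap with the wrist wound back.

```bash
python3 -m jog '[[1,[0,0,-60],0],[1,[460,472,-60],-1],[1,[460,472,-60],-1],[1,[460,472,-60],-1],[1,[460,472,-60],-1],[1,[460,472,-60],-1],[1,[460,472,-60],-1],[1,[460,472,-60],-1],[1,[460,472,-60],-1],[1,[460,472,-60],-1],[1,[460,472,-60],-1],[1,[460,472,-60],-1],[1,[460,472,-60],-1],[1,[460,472,-60],-1],[1,[460,472,-60],-1],[1,[460,472,-60],-1],[1,[460,472,-60],-1],[1,[460,472,-60],-1]]' 15
python3 - <<'E'
from h import *
s=status.get_state();print(s['t'],s['q'].round(3) if hasattr(s['q'],'round') else s['q'],s['eef_pos'],s['ee_rot'])
d=grab('wrist','w1.png');print(proj(d,[.503,-.0007,.181]),proj(d,[.564,.08,.157]))
E
```

```text
t: 2.35
eef_pos: [0.5028, -0.0003, 0.3006]
ee_rot: [3.142, -0.0, 0.584]
force: [-0.6, 0.6, -0.8]
width: 0.0875
gripper_force: 0.0
2.35 [ 0.391  0.035 -0.261  0.    -1.274  1.764] [ 5.02792323e-01 -3.17434947e-04  3.00635221e-01] [ 3.14153927e+00 -1.44728479e-04  5.83812351e-01]
(np.float64(279.6011931332541), np.float64(206.53912521767597)) (np.float64(234.06706460672712), np.float64(73.81527129771104))
```

View pics/w1.png

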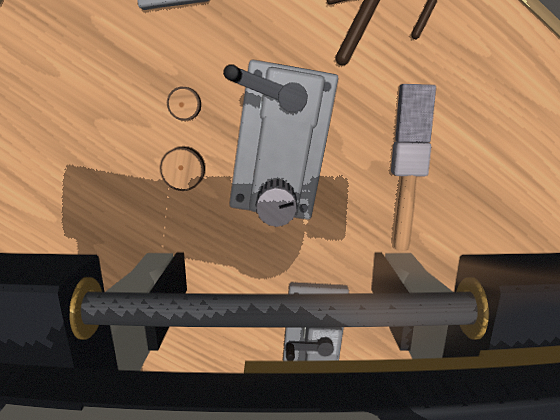

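The wrist view shows the cap top at about (277,207), predicted (279.6,206.5), and the knob at (233,72), predicted (234,74). I'll wind the wrist back further and measure the cap with a circle fit in both views.

```bash
cat >> h.py <<'E'
def cap(d,g=(.503,-.0005,.181)):
    u,v=map(int,proj(d,g));s=45;im=cv2.cvtColor(d['color'],cv2.COLOR_RGB2GRAY)[v-s:v+s,u-s:u+s]
    im=cv2.resize(im,None,fx=4,fy=4,interpolation=cv2.INTER_CUBIC)
    c=cv2.HoughCircles(cv2.GaussianBlur(im,(0,0),3),cv2.HOUGH_GRADIENT,1.5,400,param1=80,param2=20,minRadius=60,maxRadius=120)
    a,b,r=c[0,0];u2,v2=u-s+a/4,v-s+b/4;print('px',u2,v2,r/4,'world',onz(d,u2,v2,.181),'edge',np.linalg.norm(onz(d,u2+r/4,v2,.181)-onz(d,u2-r/4,v2,.181)))
E
python3 -c "
from h import *
cap(load('wrist'))"
python3 -m jog '[[1,[0,0,0],-1.1],[1,[0,0,0],-1.1],[1,[0,0,0],-1.1],[1,[0,0,0],-1.1],[1,[0,0,0],-1.1],[1,[0,0,0],-1.1],[1,[0,0,0],-1.1]]'
python3 - <<'E'
from h import *
s=status.get_state();print(s['q'],s['force'],s['moment'])
d=grab('wrist','w2.png');cap(d)
E
```

```text
px 276.5625 209.1875 20.7375 world [5.00056930e-01 5.40408311e-05 1.81000000e-01] edge 0.03076131048873206
t: 3.28
eef_pos: [0.5028, -0.0006, 0.3005]
ee_rot: [-3.142, -0.0, 1.682]
force: [-0.2, -0.3, 0.7]
width: 0.0875
gripper_force: 0.0
[ 3.90163390e-01  3.56378616e-02 -2.60821464e-01 -3.58079031e-05
 -1.27434439e+00  2.86272097e+00] [-0.18191518 -0.3116884   0.67374448] [-0.08360181 -0.12034318 -0.03229495]
px 279.0625 205.3125 19.5375 world [0.50166893 0.00105796 0.181     ] edge 0.028891545394670027
```

```bash
python3 -m jog '[[1,[1,-1,50],0],[1,[1,-1,100],0],[1,[1,-1,136],0],[1,[1,-1,136],0],[-1,[1,-1,136],0],[-1,[1,-1,136],0],[-1,[1,-1,136],0],[-1,[1,-1,136],0],[-1,[1,-1,136],0],[-1,[1,-1,136],0],[-1,[1,-1,136],0],[-1,[1,-1,136],0]]' 12
python3 - <<'E'
from h import *
s=status.get_state();print(s['moment'],s['q'][5]); grab('wrist');grab('scene')
E
```

```text
t: 4.82
eef_pos: [0.5025, 0.0004, 0.1648]
ee_rot: [3.14, 0.0, 1.683]
force: [4.9, -0.9, -0.6]
width: 0.0296
gripper_force: 12.0
[-0.33511753 -1.78281716 -0.02897605] 2.8612046180466395
```

Gripped at 29.6 mm, with a small side force. I'll recentre by 1 mm and turn clockwise.

```bash
python3 -m jog '[[-1,[0,1,0],0],[-1,[0,1,0],0.3],[-1,[0,1,0],0.6],[-1,[0,1,0],0.9],[-1,[0,1,0],1.2],[-1,[0,1,0],1.2],[-1,[0,1,0],1.2],[-1,[0,1,0],1.2],[-1,[0,1,0],1.2]]'
python3 - <<'E'
from h import *
s=status.get_state();print(s['moment'],s['q'][5])
E
```

```text
t: 6.05
eef_pos: [0.5015, 0.001, 0.1647]
ee_rot: [-3.14, 0.001, 0.482]
force: [-5.2, 6.2, 6.8]
width: 0.0294
gripper_force: 12.0
[2.0948531  1.67096353 0.06823799] 1.6607126728523183
```

```bash
python3 -m jog '[[-1,[0,-1,0],0.1],[-1,[0,-1,0],3.2],[-1,[0,-1,0],3.2],[-1,[0,-1,0],3.2],[-1,[0,-1,0],3.2],[-1,[0,-1,0],3.2],[-1,[0,-1,0],3.2],[-1,[0,-1,0],3.2],[-1,[0,-1,0],3.2],[-1,[0,-1,0],3.2]]'
python3 -c "
from h import *
s=status.get_state();print(s['moment'],s['q'][5])"
```

```text
t: 7.3
eef_pos: [0.5023, 0.0028, 0.1647]
ee_rot: [-3.14, 0.002, -1.31]
force: [-0.0, 8.1, 1.7]
width: 0.0298
gripper_force: 12.0
[ 3.18835022 -0.18065086  0.06203764] -0.13392140376252942
```

```bash
python3 -m jog '[[-1,[0,0,0],0.1],[-1,[0,0,0],1.5],[-1,[0,0,0],1.5],[-1,[0,0,0],1.5],[-1,[0,0,0],1.5],[-1,[0,0,0],1.5],[-1,[0,0,0],1.5],[-1,[0,0,0],1.5],[-1,[0,0,0],1.5],[-1,[0,0,0],1.5],[-1,[0,0,0],1.5]]'
python3 -c "
from h import *
s=status.get_state();print(s['moment'],s['q'][5])"
```

```text
t: 8.68
eef_pos: [0.5036, 0.002, 0.1648]
ee_rot: [3.141, 0.003, -2.804]
force: [6.6, 2.8, -3.8]
width: 0.0298
gripper_force: 12.0
[ 0.75376885 -2.80218283 -0.01779517] -1.627821531659918
```

```bash
python3 -m jog '[[-1,[-1,0,0],0.1],[-1,[-1,0,0],1.15],[-1,[-1,0,0],1.15],[-1,[-1,0,0],1.15],[-1,[-1,0,0],1.15],[-1,[-1,0,0],1.15],[-1,[-1,0,0],1.15],[-1,[-1,0,0],1.15],[-1,[-1,0,0],1.15]]'
python3 -c "
from h import *
s=status.get_state();print(s['moment'],s['q'][5])"
```

```text
t: 9.8
eef_pos: [0.5033, 0.0009, 0.1647]
ee_rot: [-3.141, 0.001, 2.329]
force: [3.8, -4.0, -0.6]
width: 0.0296
gripper_force: 12.0
[-1.65981885 -1.61509715  0.00857456] -2.77772541786768
```

```bash
python3 -m jog '[[1,[0,0,0],0],[1,[0,0,0],0],[1,[0,0,0],0],[1,[0,0,0],0],[1,[0,0,0],0],[1,[0,0,-60],0],[1,[0,0,-120],0],[1,[0,0,-135],0],[1,[0,0,-135],0]]'
python3 - <<'E'
from h import *
s=status.get_state();print(s['q'][5],s['ee_rot'])
a=np.load('last_wrist.npz')
d=grab('wrist');cap(d,(.503,.001,.181))
b=cv2.imread('pics/w2.png')
ims=[]
for im in (b,d['color'][:,:,::-1]):
    ims.append(cv2.resize(im[40:250,180:380],None,fx=2,fy=2,interpolation=cv2.INTER_CUBIC))
cv2.imwrite('pics/cmp.png',np.hstack(ims))
E
```

```text
t: 10.92
eef_pos: [0.5034, 0.0018, 0.3003]
ee_rot: [3.139, 0.001, 2.329]
force: [0.6, -0.2, -0.7]
width: 0.0872
gripper_force: 0.0
-2.777689366684352 [3.13947130e+00 5.61171087e-04 2.32884662e+00]
px 277.8125 207.3125 19.35 world [0.50154424 0.00147471 0.181     ] edge 0.02863278690296743
```

View pics/cmp.png

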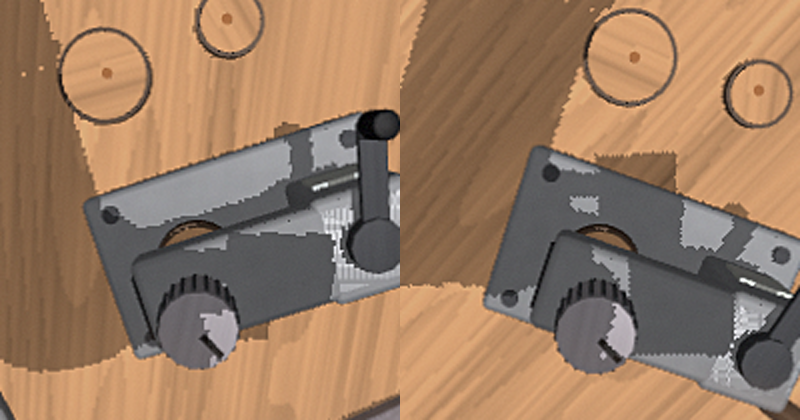

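The index line (crop about (212,345) on the left, (608,348) on the right) has the same direction in the tool frame before and after. The cap therefore followed the full 5.6 rad, leaving at least 2.5 rad of slip. Next I'll go above the lock knob with the tool's y tangential to it.

```bash
python3 -m jog '[[0,[15,98,0],-2.62],[0,[15,98,0],-2.62],[0,[15,98,0],-2.62],[0,[15,98,0],-2.62],[0,[15,98,0],-2.62],[0,[15,98,0],-2.62],[0,[15,98,0],-2.62],[0,[15,98,0],-2.62],[0,[15,98,0],-2.62],[0,[15,98,0],-2.62],[0,[15,98,0],-2.62],[0,[15,98,0],-2.62],[0,[15,98,0],-2.62],[0,[15,98,0],-2.62],[0,[15,98,0],-2.62],[0,[15,98,0],-2.62]]'
python3 - <<'E'
from h import *
print(status.get_state()['q'])
d=grab('wrist','w3.png');print(proj(d,[.5642,.0803,.157]),proj(d,[.575,.0335,.135]))
E
```

```text
t: 12.98
eef_pos: [0.5637, 0.0797, 0.2983]
ee_rot: [3.14, -0.0, -1.338]
force: [0.2, 0.4, -0.6]
width: 0.044
gripper_force: 0.0
[ 4.84052457e-01  1.53559803e-01 -1.32692019e-01 -2.08528531e-04
 -1.28654868e+00 -2.51618170e-01]
(np.float64(275.953863641382), np.float64(201.4536273593556)) (np.float64(276.3244334925422), np.float64(138.0222730084842))
```

View pics/w3.png

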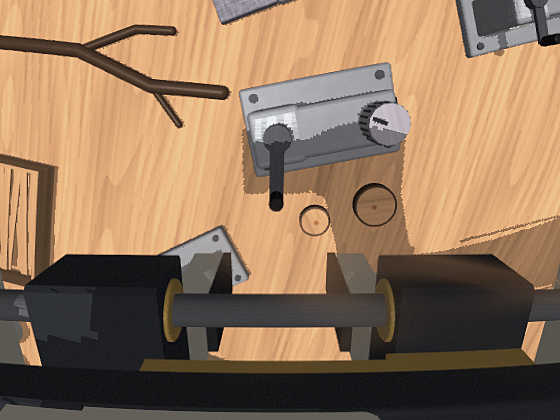

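The knob top at (276,202) and pivot at (278,135) match the predictions (276,201) and (276,138). I'll lower and grip the knob.

```bash
python3 -m jog '[[0,[0,0,50],0],[0,[0,0,100],0],[0,[0,0,147],0],[0,[0,0,147],0],[-1,[0,0,147],0],[-1,[0,0,147],0],[-1,[0,0,147],0],[-1,[0,0,147],0],[-1,[0,0,147],0]]' 12
```

```text
t: 14.15
eef_pos: [0.5647, 0.0802, 0.1536]
ee_rot: [-3.14, 0.0, -1.334]
force: [-0.7, 1.0, 5.8]
width: 0.0116
gripper_force: 12.0
```

```bash
python3 -m jog '[[-1,[0,0,-1],0],[-1,[1,-8,-1],0.17],[-1,[3,-17,-1],0.34],[-1,[6,-24,-1],0.51],[-1,[11,-31,-1],0.68],[-1,[17,-38,-1],0.85],[-1,[24,-43,-1],1.02],[-1,[31,-46,-1],1.19],[-1,[37,-48,-1],1.3],[-1,[37,-48,-1],1.3],[-1,[37,-48,-1],1.3]]'
python3 - <<'E'
from h import *
s=status.get_state();p=s['eef_pos'];print(s['moment'],np.arctan2(p[1]-.0335,p[0]-.575),np.hypot(p[1]-.0335,p[0]-.575))
E
```

```text
t: 15.52
eef_pos: [0.6186, 0.0544, 0.1535]
ee_rot: [-3.142, -0.002, -2.635]
force: [-3.8, -2.3, 5.3]
width: 0.0118
gripper_force: 12.0
[-0.60776236  1.10680216 -0.05282806] 0.4479015127884355 0.048352216307682896
```

```bash
python3 -m jog '[[-1,[0,-2,0],0.04],[-1,[0,-4,0],0.08],[-1,[0,-6,0],0.1],[-1,[0,-7,0],0.1],[-1,[0,-7,0],0.1],[-1,[0,-7,0],0.1]]'
python3 - <<'E'
from h import *
s=status.get_state();p=s['eef_pos'];print(s['moment'],np.arctan2(p[1]-.0335,p[0]-.575))
E
```

```text
t: 16.27
eef_pos: [0.6194, 0.0526, 0.1532]
ee_rot: [3.136, -0.003, -2.734]
force: [-17.4, 19.1, 13.0]
width: 0.0128
gripper_force: 12.0
[7.0133831  6.39400116 0.12545744] 0.4053888154005188
```

The lever is against its stop (about 25 N tangential). I'll relax, open and rise.

```bash
python3 -m jog '[[-1,[0,3,0],0],[-1,[0,3,0],0],[0,[0,4,0],0],[0,[0,4,0],0],[0,[0,4,0],0],[0,[0,4,0],0],[0,[0,4,-50],0],[0,[0,4,-100],0],[0,[0,4,-145],0],[0,[0,4,-145],0],[0,[0,4,-145],0]]'
python3 - <<'E'
from h import *
d=grab('wrist')
a=d['color'][40:260,150:400,::-1];t=grab('top')['color'][150:310,150:360,::-1]
cv2.imwrite('pics/fin.png',np.hstack([cv2.resize(a,(450,396)),cv2.resize(t,(350,396))]))
print(proj(d,[.575,.0335,.135]),proj(d,[.5025,.001,.181]),proj(d,[.575+.05*np.cos(.422),.0335+.05*np.sin(.422),.157]))
E
```

```text
t: 17.65
eef_pos: [0.6209, 0.0526, 0.298]
ee_rot: [3.141, -0.0, -2.735]
force: [-0.3, -0.0, -0.3]
width: 0.044
gripper_force: 0.0
(np.float64(279.37278858695123), np.float64(136.774370350399)) (np.float64(277.7834033157988), np.float64(21.52482518804038)) (np.float64(280.31614306464064), np.float64(202.6750534740611))
```

View pics/fin.png

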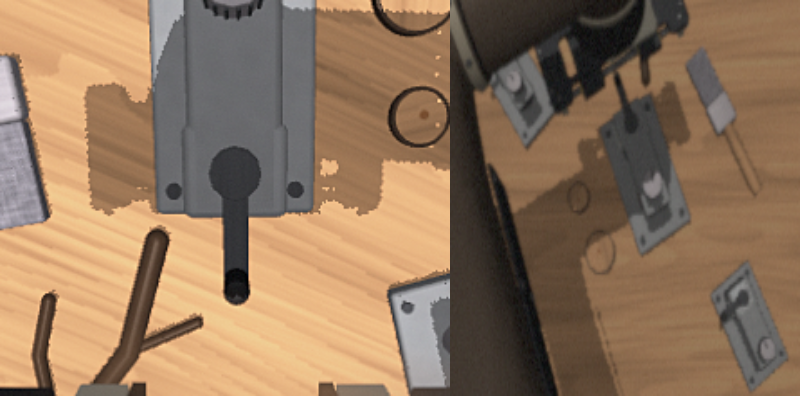

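The lever runs from (235,173) to (236,290) in the crop, parallel to the arm edges (vertical), so it is home. The spares, brush and branch are undisturbed and the arm is clear, so I'm handing in.

```bash
python3 -c "
from station import order
print(order.job_done())"
```

```text
the job is handed in; nothing more can be done
None
```

I turned the cap about 5.6 rad clockwise, at least 2.5 rad of it ratchet slip by the given stop angle. I then swung the lock lever to its stop, in line with the arm, released it, and handed the job in at about 18 s with nothing else visibly moved.

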